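# Re-set the stop collar so the tray is held snug

## Task

The plastic tray of the drawer unit rattles because its stop collar is clamped too far out on the rod. Loosen the collar's wing set screw first, then slide the collar along the rod so that it pushes the tray in until you feel the tray pressing on its springy buffer with roughly 10 N - never more than 20 N - and, keeping it pressed there, do the set screw up tight again so the collar keeps the tray snug by itself once you let go. Leave the other things lying where they are.

Things in the scene. Friction and masses are not known exactly. Their poses are not given: they have to be found in the camera images.
- unit: Plywood drawer unit, fixed on the 12 mm MDF board. Origin: on the board under the rod, in the plane of the carcass front; x points into the unit, along the rod; z up. Carcass 200 deep, 260 wide, 134 mm high, from y = -290 to -30 mm. The steel rod (12 mm thick) runs along x at y = 0, 115 mm above the origin, from a post 125 mm high at x = -182 to a bracket at x = 170 mm.
- lug (a point): Centre, on the rod's axis, of the front face of the tray's lug: a white plate 10 mm thick, 56 wide, 40 mm high, sticking out sideways from the tray's front panel, round the rod. The collar pushes on this face towards the unit's +x. Lug and panel (260 x 56 mm) end 20 mm or less above the rod's axis, below the wing.
- tray (a joint): How far the white plastic tray stands out of the unit (m); falls as it is pushed in along the unit's +x, with about 1 N of friction. Inside, it meets a springy buffer of about 3.5 N per mm. Where the buffer begins is hidden and differs each time (at a reading from 0.002 to 0.030), so it must be felt: from there the push grows steadily.
- collar_mid (a point): Centre, on the rod's axis, of the round steel stop collar (40 mm diameter, 30 mm long) on the rod between the front post and the lug. Screw tight: it does not slide (holds 40 N or more). Screw loose: it slides along the rod with about 1 N of friction. It cannot turn on the rod. It meets the lug when 15 mm in front of the lug's face.
- collar (a joint): Position of the collar along the rod (m), growing towards the tray (unit's +x). At 0 its centre is 145 mm in front of the carcass front; the limit is 0.150.
- wing (a point): Centre of the set screw's wing, upright on top of the collar, on the screw's vertical axis, 44 mm above the rod's axis: a dark steel blade 36 mm long (this point's x axis), 10 thick (its y axis), 32 high, 8 mm of neck below it. It is the highest part there, turns with the screw, travels with the collar, and can be used to drag it.
- screw (a joint): Turn of the set screw (rad): 0 is fully tight, a stop; grows anticlockwise seen from above as it is unscrewed, to a stop at 1.5. It grips the rod below 0.6, is free above; at 0.3 or less it is tight. Takes 0.12 to 0.2 N m to turn; stays where left. At 0 the blade stands 0.6 rad clockwise (from above) of the rod's direction.
- handle_a_mid (a point): Middle of the longer chrome cabinet handle (bow, 128 mm, 33 mm high), loose bystander on the board, to be left alone.
- handle_b_mid (a point): Middle of the shorter chrome cabinet handle (bow, 96 mm, 33 mm high), loose bystander, to be left alone.
- mallet_head (a point): Centre of the head (60 x 110 x 60 mm) of a wooden mallet lying on the board, handle 200 mm long; loose bystander, to be left alone.
- clamp_mid (a point): Pivot of a small spring clamp (about 130 mm long, 24 mm high) lying on the board; loose bystander, to be left alone.
- protector_mid (a point): Middle of a matte grey plastic corner protector (60 x 60 x 55 mm) standing on top of the drawer unit; loose bystander, to be left alone.
- jar_mid (a point): Centre of a screw jar (60 mm diameter, 75 mm high); loose bystander, to be left alone.
- spare_mid (a point): Centre of a spare plain steel collar without a screw (40 mm diameter, 15 mm high) lying flat; loose bystander, to be left alone.

How it is judged:
By the outcome, as a careful person would: the job done as asked, in the order asked, and still so for the second after the job is handed in, with the robot touching nothing.
It also fails if it takes over 58 s, if anything falls off the work surface, if the arm or the gripper's body presses on something with over 40 N, if the wrist force passes 120 N, or if a joint passes its speed limit or range.

## Robot

A 6-joint arm with a two-finger parallel gripper is mounted at the origin on the work surface. World frame = base frame: x ahead of the robot, y to its left, z up, the work surface at z = 0. Lengths are in m, angles in rad, forces in N, time in s.
With the tool pointing down it reaches from about 0.3 to 1 m from the base axis. Payload 5.1 kg.
Tool frame: the origin (TCP) lies where the fingers leave the gripper's body, on its centre line; the fingertips stand 78 mm ahead of it and the grasp point (between the pads) lies 59 mm ahead of it; x points along the fingers, z is the direction in which the jaws open and shut, and the axes are right-handed (so a half turn about x gives the same grasp; the last joint's range is limited). The gripper opens to 95 mm and grips with 3 to 60 N. Pads are 20 mm wide; open, the fingers measure 119 mm over their backs; the gripper's body (75 mm by 180 mm) begins 59 mm behind the grasp point.
Start: joints at [-1.383, 0.124, 1.65, -0, 1.367, -0.083], TCP at [0.174, -0.626, 0.292] pointing down, gripper open.
Joint ranges: [-2.61, 2.61], [-1.02, 2.33], [0.03, 2.71], [-1.35, 4.49], [0.32, 2.68], [-2.91, 2.91]. Speed limits (rad/s): [2.57, 2.57, 3.14, 3.14, 3.14, 3.14].

## Interface

Orientations are given as [roll, pitch, yaw] about the fixed x, y, z axes, in that order (R = Rz(yaw) Ry(pitch) Rx(roll)).
In Python, from plant import status, vision, env gives the robot as it stands.
- The arm moves only by the tool send_rows, never from a script. Its argument "moves" is a list that holds one entry, the list of rows, each a list of 5 numbers: the shift along the tool's x, y, z in mm, then the turn about the tool's x in degrees, then the closure, from 0 (fully open) to 1 (shut). In form: [[[x, y, z, turn, grip], ...]]. A call has 1 to 12 rows; each row shifts and turns the commanded pose from where the row before left it, along the tool's axes as they then stand; what a row does not reach is not made up. A row lasts 1/8 s, in which the tool goes at most 62.5 mm and 10.7 degrees, less where a joint would pass 70% of its speed; a pose out of reach is approached as far as the arm can. A call with a gripper value outside its range is refused whole. The fingers move at their own pace and stop on an object; the grip force is fixed at half the most. Time passes only in rows, so rows that do not move let the fingers close. It gives the time, the measured TCP pose, the force and the opening at its end, in the units of the state.
- status.get_obs(): the state, without advancing time (a new reading comes with each control period).
- vision.capture(name): name is "side" or "top"; returns a dict with "pixels" (400x640x3 uint8, red, green, blue), "range_z" (400x640 float32, m along the optical axis (not along the pixel's ray), 0 where there is no reading), "fx", "fy", "cx", "cy" (pixels), "distortion" ([k1, k2, p1, p2, k3] as OpenCV has them; the pictures are not rectified), "rvec" (rotation vector, rad) and "tvec" (3), from world to camera coordinates, as OpenCV has them. Camera axes: x right, y down, z forward; pixel columns grow to the right and rows downward; lengths in m; the calibration is good to about 2 mm. A picture is of the moment at which its call begins.
- env.job_done(): hands the job in, once; it reports no verdict.
The state is a dict: "time": time; "joints": joint angles; "joint_velocities": joint speeds; "tau": joint torques, N m; "tool_pos": TCP position; "ee_rot": TCP orientation; "force": force on the tool from outside, world axes, zero at the start; "wrist_torque": the same for the moment, N m; "width": finger opening in m.
Only numpy, scipy, OpenCV 4.12 (cv2) and the standard library are available. Lean on these libraries where they do the work, as an engineer would, in place of code of your own. Each camera call takes 0.05 s, during which the arm holds its last target.

## Working session

There is one attempt and no reset: what is moved stays moved. The work goes in short steps, Python scripts to look and compute and a tool call to move; the robot and the scene stay as the last step left them, time stands still between calls to the robot, and variables do not carry over. Pictures are saved under pics/ and viewed, and the job is handed in when it is done.

Besides the shell and the picture viewer there is one more tool, called by a JSON object that holds its "op" and its "data", one argument or row to a line. send_rows: Moves the arm, as the interface text tells. Its arguments: {"type":"object","properties":{"moves":{"type":"array","items":{"type":"array","items":{"type":"array","items":{"type":"number"}}}}},"required":["moves"]}

```bash
ls; mkdir -p pics; cat > h.py <<'E'
import numpy as np, cv2
from plant import status, vision, env
def cap(n):
    c=vision.capture(n); np.savez('last_%s.npz'%n, **{k:np.array(v) for k,v in c.items()}); return c
def load(n): return dict(np.load('last_%s.npz'%n))
def K(c): return np.array([[c['fx'],0,c['cx']],[0,c['fy'],c['cy']],[0,0,1]],float)
def rays(c,uv):
    p=cv2.undistortPoints(np.array(uv,float).reshape(-1,1,2),K(c),np.array(c['distortion'],float)).reshape(-1,2)
    R=cv2.Rodrigues(np.array(c['rvec'],float))[0]; t=np.array(c['tvec'],float).ravel()
    o=-R.T@t; d=np.c_[p,np.ones(len(p))]@R   # d has cam z=1
    return o,d
def onplane(c,uv,z):
    o,d=rays(c,uv); return o+d*((z-o[2])/d[:,2])[:,None]
def cloud(c,uv):
    uv=np.array(uv).reshape(-1,2); o,d=rays(c,uv)
    r=np.array(c['range_z'])[uv[:,1].astype(int),uv[:,0].astype(int)]
    return o+d*r[:,None]
def proj(c,P):
    return cv2.projectPoints(np.array(P,float).reshape(-1,1,3),np.array(c['rvec'],float),np.array(c['tvec'],float),K(c),np.array(c['distortion'],float))[0].reshape(-1,2)
def save(c,f,box=None,s=1):
    im=cv2.cvtColor(c['pixels'],cv2.COLOR_RGB2BGR)
    if box: x0,y0,x1,y1=box; im=im[y0:y1,x0:x1]
    cv2.imwrite('pics/'+f,cv2.resize(im,None,fx=s,fy=s,interpolation=cv2.INTER_NEAREST))
E
python3 - <<'E'
from h import *
for n in('top','side'):
    c=cap(n); save(c,n+'1.png',None,1.25); o,d=rays(c,[[320,200]]); print(n,o,d,c['fx'])
print(status.get_obs())
E
```

```text
pics
top [0.39443495 0.05441371 0.94569482] [[ 0.2306085   0.00226406 -0.97307252]] 373.3701454986937
side [ 0.14226831 -0.47005414  0.52891871] [[ 0.5712309   0.63555454 -0.51941497]] 391.9324538258845
{'time': 0.1, 'joints': array([-1.38261700e+00,  1.24461087e-01,  1.65151429e+00,  1.10082096e-05,
        1.36746950e+00, -8.25875248e-02]), 'joint_velocities': array([ 1.86477382e-03, -9.67709200e-04, -2.68190680e-03,  1.63160387e-05,
       -8.61521677e-04, -1.78092287e-04]), 'tau': array([-6.95463150e-04, -4.18882334e+01, -3.61096215e+01,  7.77778728e-02,
        4.61998524e-02, -7.00059172e-05]), 'tool_pos': array([ 0.17375901, -0.62590907,  0.29110978]), 'ee_rot': array([3.05318659, 1.56894408, 1.75315489]), 'force': array([-0.60857111,  0.66982817, -0.15205255]), 'wrist_torque': array([-0.03343497, -0.02547341,  0.02216931]), 'width': 0.09492206868553153}
```

View pics/top1.png

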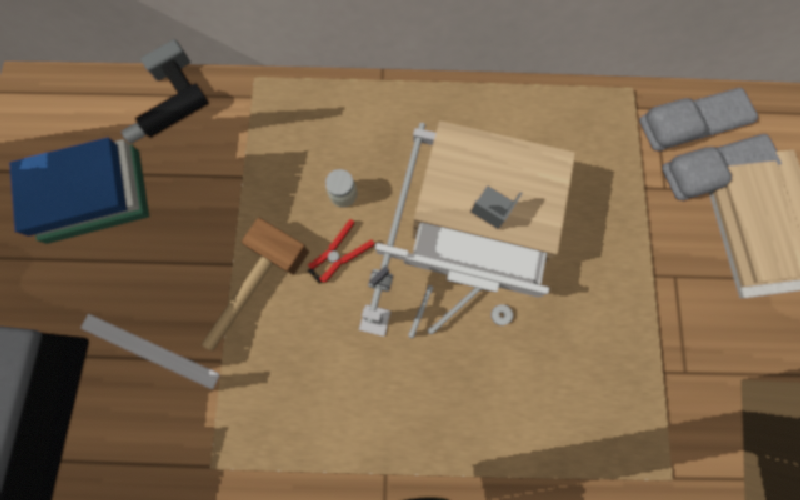

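View pics/side1.png

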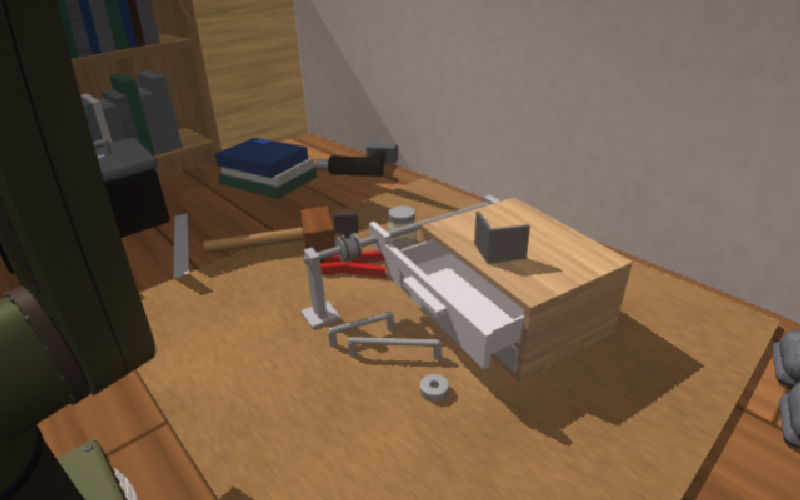

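The top view shows the rod running from the post at about (375,318) to the bracket at (422,130). The collar and wing are at about (381,275), and the tray lug is at about (390,249). I'll zoom in for the measurements.

```bash
python3 - <<'E'
from h import *
c=load('top'); save(c,'top1z.png',(270,90,370,280),4) if 0 else save(c,'top1z.png',(270,180,400,280),6)
save(c,'top1r.png',(270,90,400,190),6)
c=load('side'); save(c,'side1z.png',(230,150,360,250),6)
E
```

```text
(no output)
```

View pics/top1z.png

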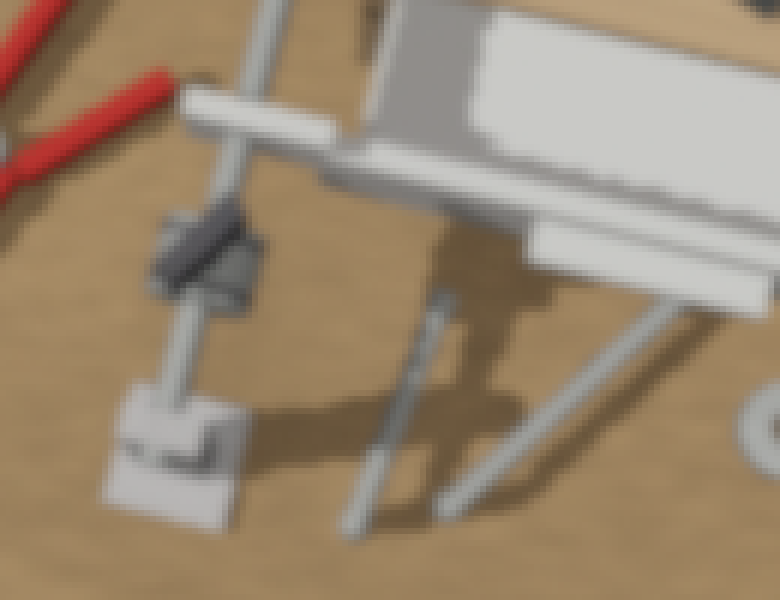

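View pics/top1r.png

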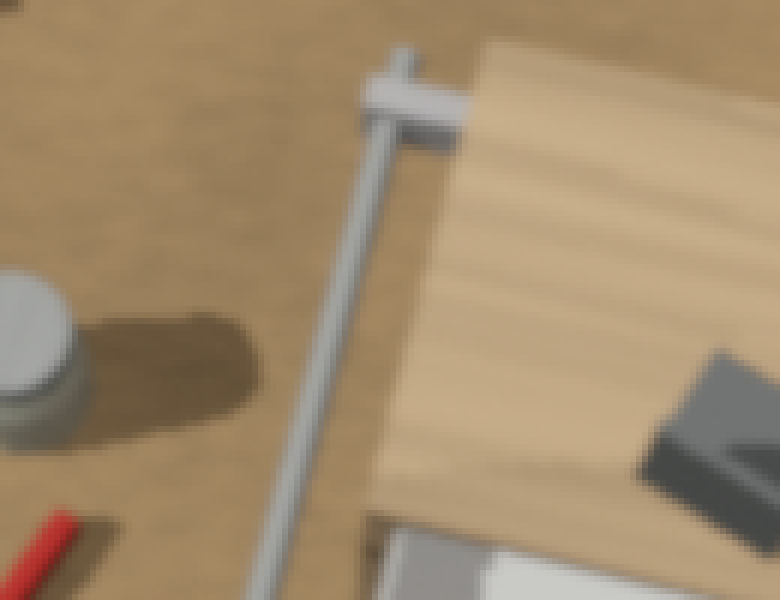

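View pics/side1z.png

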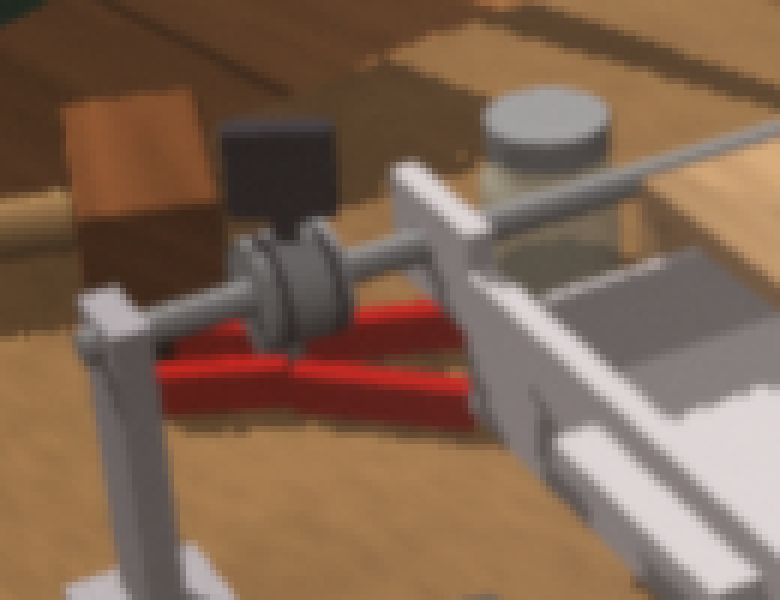

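The wing blade shows in the top zoom from about (165,280) to (237,215), which is crop pixels ×6 with the offset at (270,180). It lies clockwise of the rod, so the screw is close to tight. Next I'll fit the rod line and the blade.

```bash
cat > meas.py <<'E'
from h import *
def run(c,verbose=True):
    im=cv2.cvtColor(c['pixels'],cv2.COLOR_RGB2HSV).astype(int)
    S,V=im[...,1],im[...,2]
    pts=[]
    # rod seed line between two hand picks
    for v in list(range(118,188))+list(range(230,241)):
        u0=301.3+(332.5-301.3)*(233.3-v)/(233.3-116.7)
        a=int(u0)-7; us=np.arange(a,a+15); m=(S[v,us]<60)&(V[v,us]>90)
        if 3<=m.sum()<=8: pts.append([us[m].mean(),v])
    P=onplane(c,pts,0.127)[:,:2]
    l=cv2.fitLine(P.astype(np.float32),cv2.DIST_HUBER,0,0.001,0.001).ravel()
    d=l[:2]*np.sign(l[0]); p=l[2:]
    n=np.array([-d[1],d[0]])
    print('rod dir',d,'yaw',np.arctan2(d[1],d[0]),'n',len(P),'resid std',((P-p)@n).std())
    return d,p
E
python3 - <<'E'
from meas import *
c=load('top'); d,p=run(c)
print('rod pt',p)
# pixel values
uv=np.array([(u,v) for v in range(205,240) for u in range(285,325)])
C=cloud(c,uv); hsv=cv2.cvtColor(c['pixels'],cv2.COLOR_RGB2HSV)[uv[:,1],uv[:,0]]
m=(C[:,2]>0.165)&(C[:,2]<0.2); print(m.sum(), C[m].mean(0),C[m][:,2].min(),C[m][:,2].max())
w=C[m]; mu,ev=cv2.PCACompute(w[:,:2].astype(np.float32),None); print(mu,ev[0],np.arctan2(ev[0][1],ev[0][0]))
print('extent',((w[:,:2]-mu)@ev.T).min(0),((w[:,:2]-mu)@ev.T).max(0))
V=hsv[:,2]
for v in range(208,236): print(v,' '.join('%3d'%c['pixels'][v,u].mean() for u in range(290,318)))
E
```

```text
rod dir [ 0.9754634  -0.22016174] yaw -0.22198027 n 78 resid std 0.00039995516522196785
rod pt [0.6825393  0.05753047]
120 [0.53161269 0.08936253 0.18525723] 0.16541520295422008 0.1912783329035429
[[0.5316128  0.08936254]] [ 0.72209483 -0.69179404] -0.76397073
extent [-0.01740287 -0.0045287 ] [0.0180683  0.00612633]
208 134 133 132 131 131 131 132 133 134 135 135 135 133 132 133 142 154 161 157 141 122 118 124 128 130 129 130 129
209 133 132 131 131 130 131 131 133 133 134 135 134 133 133 136 147 159 162 154 136 120 118 126 130 131 131 131 130
210 133 132 131 131 131 132 133 133 133 134 134 133 133 133 138 150 160 159 148 130 118 122 128 130 131 131 130 129
211 132 132 132 133 133 134 134 135 134 134 133 132 131 133 139 149 155 149 134 121 118 123 128 130 129 129 128 128
212 133 133 133 134 135 136 135 136 135 134 132 132 132 133 140 146 143 129 114 110 116 123 127 128 127 127 127 126
213 132 133 133 134 134 134 134 134 134 133 133 132 132 133 136 135 124 107  97 100 111 122 126 126 126 126 126 126
214 132 132 132 132 132 132 132 133 134 136 136 135 133 129 124 116 103  92  89  94 10
[... 1765 characters left out ...]
 126
230 133 131 130 128 126 123 119 114 112 120 135 144 139 125 112 111 114 110 100  89  80  86 104 118 123 124 125 126
231 134 133 131 129 127 126 125 124 126 137 152 158 149 130 110 101 101 100  98  93  90  97 110 120 123 124 125 126
232 134 133 130 128 127 127 126 127 133 146 159 163 152 131 111 101 100 100 100  99 100 106 115 120 122 123 124 126
233 132 130 129 127 127 126 126 128 136 151 162 161 148 127 114 112 113 113 111 111 112 115 119 120 121 123 125 126
234 129 128 127 126 126 126 127 130 141 155 163 159 143 124 116 119 122 122 121 120 120 121 121 122 122 123 125 126
235 128 127 126 126 126 126 126 131 144 159 164 156 137 119 117 122 124 124 123 123 122 122 122 122 123 124 125 125
```

```bash
python3 - <<'E'
from meas import *
c=load('top'); d,p=run(c)
uv=np.array([(u,v) for v in range(205,240) for u in range(285,325)])
C=cloud(c,uv); m=(C[:,2]>0.183)&(C[:,2]<0.2); w=C[m][:,:2]
print(m.sum(),w.mean(0),cv2.minAreaRect((w*1000).astype(np.float32)), np.median(C[m][:,2]))
s=load('side')
uv=np.array([(u,v) for v in range(165,195) for u in range(260,295)])
C=cloud(s,uv); m=(C[:,2]>0.160)&(C[:,2]<0.2)&(C[:,0]<0.57)&(C[:,0]>.49); w=C[m]; print(m.sum(),w.mean(0),w.min(0),w.max(0))
q=uv[m]; cen=(q.min(0)+q.max(0))/2; print(cen,onplane(s,[cen],0.171))
n=np.array([-d[1],d[0]])
for x in(.530,.532,.534): print(x,p+d*(x-p[0])/d[0])
# lug top: white, near rod
lug=onplane(c,[[270+236/6,180+130/6],[270+236/6,180+100/6]],0.147); print('lug',lug, (lug[:,:2]-p)@d, 'collar', (np.array([.532,.0905])-p)@d)
# carcass front edge top z=.146 left corner
cf=onplane(c,[[270+370/6,90+512/6],[400-0.1,180+75/6]],0.146); print((cf[:,:2]-p)@d,(cf[:,:2]-p)@n)
# other things near: height above 0.15
H,W=400,640
uv=np.array([(u,v) for v in range(90,290) for u in range(250,480)]); C=cloud(c,uv); m=C[:,2]>0.15
L=np.zeros((400,640),np.uint8); L[uv[m][:,1],uv[m][:,0]]=1
k,lab,st,ce=cv2.connectedComponentsWithStats(L)
for i in range(1,k):
  if st[i,4]>8:
    vv,uu=np.where(lab==i); X=cloud(c,np.c_[uu,vv]); print(st[i],X.min(0).round(3),X.max(0).round(3))
from scipy.spatial.transform import Rotation as R
o=status.get_obs(); M=R.from_euler('xyz',o['ee_rot']).as_matrix(); print(M.round(4)); 
E
```

```text
rod dir [ 0.9754634  -0.22016174] yaw -0.22198027 n 78 resid std 0.00039995516522196785
95 [0.53287343 0.08933201] ((532.6192626953125, 89.8117904663086), (10.275344848632812, 35.32928466796875), 46.088478088378906) 0.18822139990862985
272 [0.53071022 0.08662984 0.17524368] [0.51573281 0.07296085 0.16000818] [0.5491032  0.10740479 0.1868675 ]
[276.5 177. ] [[0.53444188 0.09190961 0.171     ]]
0.53 [0.53       0.09195854]
0.532 [0.532      0.09150712]
0.534 [0.534      0.09105574]
lug [[0.57930519 0.07958107 0.147     ]
 [0.5906051  0.07996229 0.147     ]] [-0.10555578 -0.09461706] collar -0.1541041903132893
[-0.03445484 -0.03552024] [-0.03425122 -0.1903857 ]
[375 148  42  35 723] [ 0.394 -0.148  0.15 ] [0.707 0.054 0.946]
[296 212  16  17 130] [0.516 0.074 0.152] [0.548 0.105 0.191]
[[-3.000e-04  9.636e-01  2.675e-01]
 [ 1.800e-03  2.675e-01 -9.636e-01]
 [-1.000e+00  2.000e-04 -1.800e-03]]
```

The wing is at about (0.533, 0.091) with blade yaw −0.766 rad, so the screw reads about 0.06. The collar front face to lug gap is about 33 mm. I'll turn the tool first, lifting slightly, then travel.

{"op": "send_rows", "data": {
  "moves": [
    [[-5,0,0,-10,0],[-5,0,0,-10,0],[-5,0,0,-10,0],[-5,0,0,-10,0],[-5,0,0,-10,0],[-5,0,0,-10,0],[-5,0,0,-10,0],[-5,0,0,-10,0],[0,0,0,-10,0],[0,0,0,-10,0],[0,0,0,-10,0],[0,0,0,-10.6,0]]
  ]
}}

```text
time: 1.6
tool_pos: [0.1738, -0.6261, 0.3315]
ee_rot: [0.941, 1.57, 1.752]
force: [0.6, -0.8, -0.1]
width: 0.095
```

```bash
cat > st.py <<'E'
from h import *
from scipy.spatial.transform import Rotation as R
import sys
o=status.get_obs(); M=R.from_euler('xyz',o['ee_rot']).as_matrix()
def rep(tgt=None):
    print('t',o['time'],'pos',o['tool_pos'].round(4),'zyaw',np.degrees(np.arctan2(M[1,2],M[0,2])).round(2),'F',o['force'].round(2),'T',o['wrist_torque'].round(3),'w',round(o['width'],4),'j',o['joints'].round(2))
    d=np.array([0.97546,-0.22016,0]); n=np.array([.22016,.97546,0])
    print('F along rod',round(o['force']@d,2),'across',round(o['force']@n,2),'pos along',round(o['tool_pos']@d*1000,2),'across',round(o['tool_pos']@n*1000,2))
    print('rod dir in tool',(M.T@d).round(3))
    if tgt is not None: print('shift tool mm',(M.T@(np.array(tgt)-o['tool_pos'])*1000).round(1))
if __name__=='__main__': rep([float(a) for a in sys.argv[1:4]] if len(sys.argv)>3 else None)
E
python3 st.py 0.533 0.0908 0.33
```

```text
t 1.6 pos [ 0.1738 -0.6261  0.3315] zyaw 46.46 F [ 0.63 -0.78 -0.1 ] T [-0.04  -0.13   0.027] w 0.095 j [-1.38  0.1   1.61  0.    1.43 -2.19]
F along rod 0.78 across -0.62 pos along 307.37 across -572.43
rod dir in tool [-0.    -0.859  0.512]
shift tool mm [  2.3 233.4 767.1]
```

{"op": "send_rows", "data": {
  "moves": [
    [[0,13,42.6,0.4,0],[0,13,42.6,0,0],[0,13,42.6,0,0],[0,13,42.6,0,0],[0,13,42.6,0,0],[0,13,42.6,0,0],[0,13,42.6,0,0],[0,13,42.6,0,0],[0,13,42.6,0,0],[0,13,42.6,0,0]]
  ]
}}

```text
time: 2.85
tool_pos: [0.3782, -0.2289, 0.3318]
ee_rot: [1.413, 1.57, 2.211]
force: [0.7, 0.5, 0.3]
width: 0.0952
```

{"op": "send_rows", "data": {
  "moves": [
    [[0,13,42.6,0,0],[0,13,42.6,0,0],[0,13,42.6,0,0],[0,13,42.6,0,0],[0,13,42.6,0,0],[0,13,42.6,0,0],[0,13,42.6,0,0],[0,12,42,0,0],[0,0,0,0,0],[0,0,0,0,0]]
  ]
}}

```text
time: 4.1
tool_pos: [0.5414, 0.0848, 0.3317]
ee_rot: [2.757, 1.569, -2.728]
force: [0.2, -1.2, 0.3]
width: 0.0951
```

```bash
python3 st.py 0.533 0.0908 0.230; python3 - <<'E'
from h import *
for n in('top','side'):
    c=cap(n); save(c,n+'2.png',(200,100,420,260),3.5)
E
```

```text
t 4.1 pos [0.5414 0.0848 0.3317] zyaw 45.73 F [ 0.23 -1.25  0.32] T [ 0.033 -0.163 -0.   ] w 0.0951 j [ 0.06 -0.12  1.83 -0.    1.43 -0.74]
F along rod 0.5 across -1.17 pos along 509.43 across 201.87
rod dir in tool [-0.001 -0.852  0.523]
shift tool mm [101.7  10.2  -1.4]
```

View pics/side2.png

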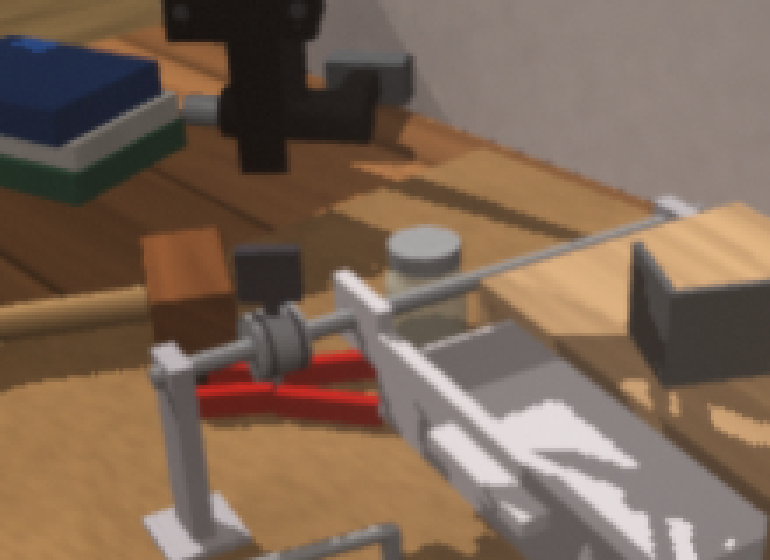

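View pics/top2.png

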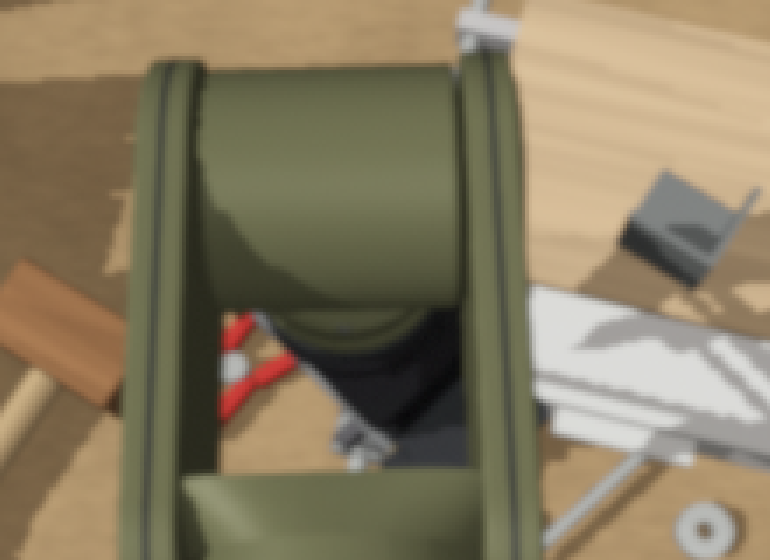

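{"op": "send_rows", "data": {
  "moves": [
    [[0,10.2,-1.4,-0.4,0],[10,0,0,0,0],[15,0,0,0,0],[15,0,0,0,0],[10,0,0,0,0],[0,0,0,0,0]]
  ]
}}

```text
time: 4.95
tool_pos: [0.533, 0.0911, 0.2806]
ee_rot: [2.388, 1.568, -3.09]
force: [0.1, 0.1, -1.7]
width: 0.0948
```

```bash
python3 st.py 0.533 0.0908 0.231; python3 - <<'E'
from h import *
for n in('side',):
    c=cap(n); save(c,n+'3.png',(200,100,420,260),3.5)
E
```

```text
t 4.95 pos [0.533  0.0911 0.2806] zyaw 46.11 F [ 0.11  0.09 -1.65] T [ 0.047 -0.074  0.019] w 0.0948 j [ 0.07 -0.11  1.91  0.    1.35 -0.73]
F along rod 0.09 across 0.11 pos along 499.82 across 206.18
rod dir in tool [-0.003 -0.856  0.518]
shift tool mm [49.6 -0.3 -0.1]
```

View pics/side3.png

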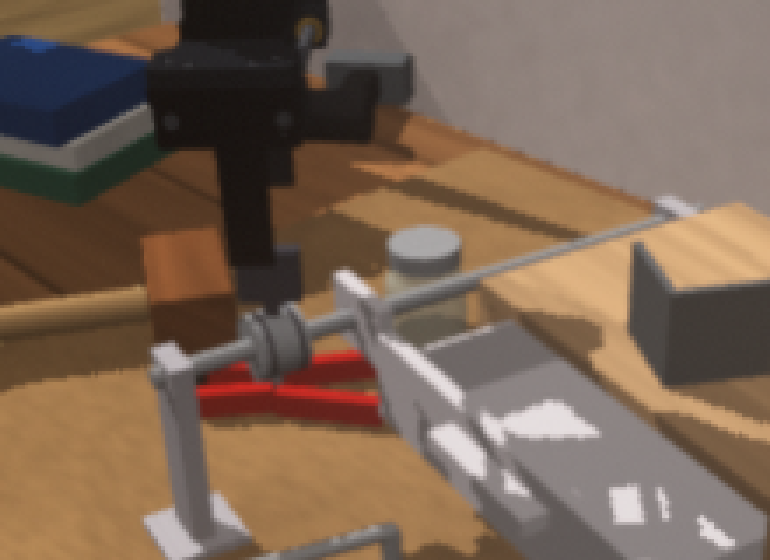

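The side view shows the near finger at about (250,250), to the left of the wing centre at (270,270), and the far finger behind at (280,170). The blade lies between them, so I'll go down and close gradually.

{"op": "send_rows", "data": {
  "moves": [
    [[15,0,0,0,0],[15,0,0,0,0],[12,0,0,0,0],[7.5,0,0,0,0.4],[0,0,0,0,0.7],[0,0,0,0,0.75],[0,0,0,0,0.75]]
  ]
}}

```text
time: 5.88
tool_pos: [0.5338, 0.0912, 0.2335]
ee_rot: [-0.72, 1.57, 0.084]
force: [0.2, -0.6, 0.2]
width: 0.0605
```

```bash
python3 st.py 0.533 0.0908 0.231; python3 - <<'E'
from h import *
for n in('side',):
    c=cap(n); save(c,n+'4.png',(240,130,320,230),6)
E
```

```text
t 5.875 pos [0.5338 0.0912 0.2335] zyaw 46.12 F [ 0.2  -0.63  0.24] T [ 0.042 -0.154  0.027] w 0.0605 j [ 0.07 -0.07  1.95  0.    1.26 -0.73]
F along rod 0.33 across -0.57 pos along 500.63 across 206.47
rod dir in tool [ 0.001 -0.856  0.517]
shift tool mm [ 2.5  0.3 -0.8]
```

View pics/side4.png

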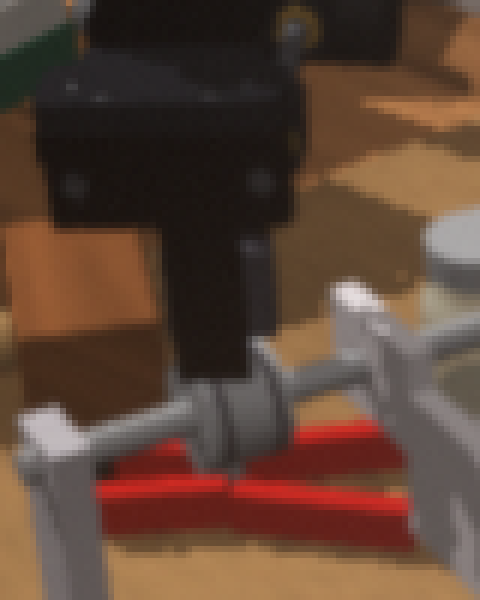

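{"op": "send_rows", "data": {
  "moves": [
    [[2,0,-0.6,0,0.8],[0,0,0,0,0.84],[0,0,0,0,0.84],[0,0,0,0,0.84],[0,0,0,0,0.84]]
  ]
}}

```text
time: 6.55
tool_pos: [0.5331, 0.0907, 0.2308]
ee_rot: [-0.312, 1.571, 0.493]
force: [-0.3, 0.1, 0.2]
width: 0.0153
```

```bash
python3 st.py 0.533 0.0908 0.231
```

```text
t 6.55 pos [0.5331 0.0907 0.2308] zyaw 46.12 F [-0.29  0.09  0.16] T [ 0.051 -0.177  0.028] w 0.0153 j [ 0.07 -0.07  1.96  0.    1.26 -0.74]
F along rod -0.3 across 0.02 pos along 500.01 across 205.86
rod dir in tool [ 0.    -0.856  0.517]
shift tool mm [-0.2  0.1  0. ]
```

{"op": "send_rows", "data": {
  "moves": [
    [[0,0,0,0,0.88],[0,0,0,0,0.91],[0,0,0,0,0.95],[0,0,0,0,1]]
  ]
}}

```text
time: 7.05
tool_pos: [0.533, 0.0906, 0.2308]
ee_rot: [-3.022, 1.571, -2.217]
force: [-0.8, -0.0, 0.0]
width: 0.0098
```

```bash
python3 st.py 0.533 0.0908 0.231
```

```text
t 7.05 pos [0.533  0.0906 0.2308] zyaw 46.12 F [-0.76 -0.    0.01] T [-0.11  -0.053  0.039] w 0.0098 j [ 0.07 -0.07  1.96 -0.    1.26 -0.74]
F along rod -0.74 across -0.17 pos along 499.96 across 205.77
rod dir in tool [-0.    -0.856  0.517]
shift tool mm [-0.2  0.1  0.1]
```

The blade is gripped, with width 9.8 mm and force near zero. Now I'll unscrew anticlockwise, which is a negative turn.

{"op": "send_rows", "data": {
  "moves": [
    [[0,0,0,-4,1],[0,0,0,-4,1],[0,0,0,-4,1],[0,0,0,-4,1],[0,0,0,-4,1],[0,0,0,0,1]]
  ]
}}

```text
time: 7.8
tool_pos: [0.5331, 0.0908, 0.2307]
ee_rot: [0.141, 1.571, 1.294]
force: [-0.0, 0.3, -0.9]
width: 0.0097
```

```bash
python3 st.py 0.533 0.0908 0.231
```

```text
t 7.8 pos [0.5331 0.0908 0.2307] zyaw 66.07 F [-0.03  0.26 -0.87] T [ 0.046 -0.11   0.087] w 0.0097 j [ 0.07 -0.07  1.96  0.    1.26 -1.08]
F along rod -0.08 across 0.25 pos along 500.0 across 205.88
rod dir in tool [ 0.    -0.981  0.194]
shift tool mm [-0.3  0.1  0. ]
```

{"op": "send_rows", "data": {
  "moves": [
    [[0,0,0,-6,1],[0,0,0,-6,1],[0,0,0,-6,1],[0,0,0,-6,1],[0,0,0,-6,1],[0,0,0,-6,1],[0,0,0,-4,1]]
  ]
}}

```text
time: 8.68
tool_pos: [0.533, 0.0911, 0.2307]
ee_rot: [-0.369, 1.57, 1.484]
force: [0.4, 1.5, 0.6]
width: 0.01
```

```bash
python3 st.py 0.533 0.0908 0.231;  python3 - <<'E'
from h import *
for n in('side',):
    c=cap(n); save(c,n+'5.png',(240,130,320,230),6)
E
```

```text
t 8.675 pos [0.533  0.0911 0.2307] zyaw 106.15 F [0.38 1.49 0.55] T [ 0.27  -0.112 -0.138] w 0.01 j [ 0.07 -0.07  1.96  0.    1.26 -1.78]
F along rod 0.05 across 1.53 pos along 499.92 across 206.18
rod dir in tool [-0.    -0.876 -0.483]
shift tool mm [-0.3  0.1 -0.2]
```

View pics/side5.png

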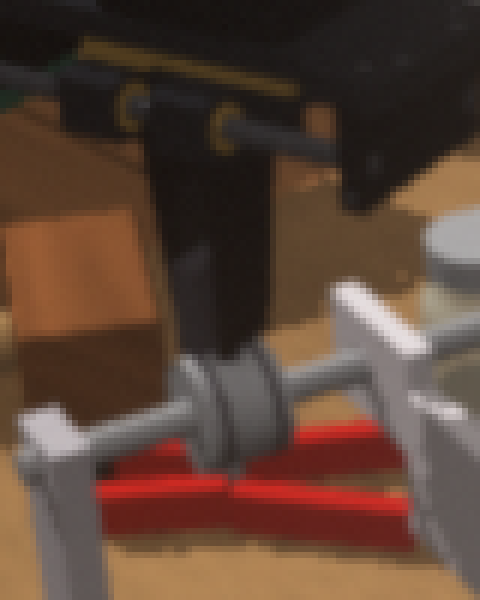

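The wing has turned with the jaws, so the screw is at about 1.1 rad. Now I'll slide along the rod, first up to just short of the lug.

{"op": "send_rows", "data": {
  "moves": [
    [[0,-1.8,-1,0,1],[0,-2.6,-1.4,0,1],[0,-2.6,-1.4,0,1],[0,-2.6,-1.4,0,1],[0,0,0,0,1]]
  ]
}}

```text
time: 9.35
tool_pos: [0.5442, 0.0885, 0.2307]
ee_rot: [-1.281, 1.57, 0.571]
force: [2.0, 4.3, -1.9]
width: 0.01
```

```bash
python3 st.py
```

```text
t 9.35 pos [0.5442 0.0885 0.2307] zyaw 106.1 F [ 2.    4.3  -1.87] T [ 0.861 -0.373  0.006] w 0.01 j [ 0.06 -0.05  1.93  0.    1.26 -1.79]
F along rod 1.01 across 4.64 pos along 511.32 across 206.13
rod dir in tool [ 0.001 -0.876 -0.482]
```

{"op": "send_rows", "data": {
  "moves": [
    [[0,-2.9,-0.9,0,1],[0,-2.6,-1.4,0,1],[0,-2.6,-1.4,0,1],[0,-2.6,-1.4,0,1],[0,0,0,0,1]]
  ]
}}

```text
time: 9.98
tool_pos: [0.5558, 0.0861, 0.2307]
ee_rot: [-2.725, 1.57, -0.873]
force: [0.7, 0.5, -2.1]
width: 0.01
```

```bash
python3 st.py
```

```text
t 9.975 pos [0.5558 0.0861 0.2307] zyaw 106.11 F [ 0.75  0.54 -2.14] T [ 0.241 -0.24   0.067] w 0.01 j [ 0.06 -0.02  1.91 -0.    1.26 -1.79]
F along rod 0.61 across 0.7 pos along 523.17 across 206.36
rod dir in tool [ 0.001 -0.876 -0.482]
```

{"op": "send_rows", "data": {
  "moves": [
    [[0,-2.6,-1.4,0,1],[0,-2.6,-1.4,0,1],[0,-0.9,-0.5,0,1],[0,-0.9,-0.5,0,1]]
  ]
}}

```text
time: 10.48
tool_pos: [0.5632, 0.0845, 0.2306]
ee_rot: [2.197, 1.57, -2.235]
force: [-1.0, -2.9, -0.1]
width: 0.01
```

```bash
python3 st.py
```

```text
t 10.475 pos [0.5632 0.0845 0.2306] zyaw 106.12 F [-1.03 -2.89 -0.11] T [-0.093  0.17  -0.014] w 0.01 j [ 0.05 -0.01  1.89 -0.    1.26 -1.8 ]
F along rod -0.37 across -3.04 pos along 530.73 across 206.4
rod dir in tool [-0.    -0.876 -0.482]
```

{"op": "send_rows", "data": {
  "moves": [
    [[0,-0.9,-0.5,0,1],[0,-0.9,-0.5,0,1],[0,-0.9,-0.5,0,1],[0,-0.9,-0.5,0,1],[0,-0.9,-0.5,0,1],[0,-0.9,-0.5,0,1]]
  ]
}}

```text
time: 11.22
tool_pos: [0.5691, 0.0832, 0.2307]
ee_rot: [1.921, 1.57, -2.51]
force: [-2.7, -3.5, -1.2]
width: 0.0097
```

```bash
python3 st.py;  python3 - <<'E'
from h import *
for n in('side',):
    c=cap(n); save(c,n+'6.png',(240,130,320,230),6)
E
```

```text
t 11.225 pos [0.5691 0.0832 0.2307] zyaw 106.12 F [-2.65 -3.48 -1.17] T [-0.491  0.449 -0.022] w 0.0097 j [ 0.05  0.01  1.88 -0.    1.26 -1.8 ]
F along rod -1.82 across -3.98 pos along 536.81 across 206.46
rod dir in tool [-0.    -0.876 -0.482]
```

View pics/side6.png

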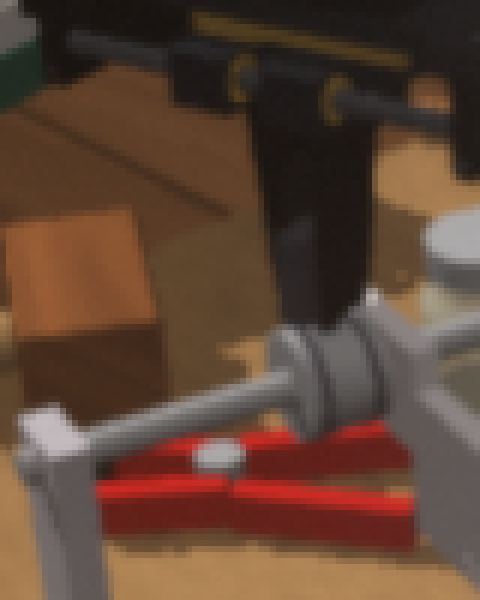

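The side view shows the collar front at (380,370), touching the lug. Contact was at about 533–536 mm along the rod. I'll push the tray on and take out the side load.

{"op": "send_rows", "data": {
  "moves": [
    [[0,-1.5,-1.4,0,1],[0,-1.75,-0.96,0,1],[0,-1.75,-0.96,0,1],[0,-1.75,-0.96,0,1],[0,-1.75,-0.96,0,1]]
  ]
}}

```text
time: 11.9
tool_pos: [0.579, 0.0808, 0.2307]
ee_rot: [-0.347, 1.57, 1.505]
force: [-2.7, -0.7, -1.3]
width: 0.0096
```

```bash
python3 st.py
```

```text
t 11.9 pos [0.579  0.0808 0.2307] zyaw 106.12 F [-2.75 -0.72 -1.33] T [-0.062  0.423  0.066] w 0.0096 j [ 0.05  0.03  1.86  0.    1.26 -1.81]
F along rod -2.52 across -1.31 pos along 546.98 across 206.3
rod dir in tool [-0.    -0.876 -0.482]
```

{"op": "send_rows", "data": {
  "moves": [
    [[0,-1.7,-1.05,0,1],[0,-1.75,-0.96,0,1],[0,-1.75,-0.96,0,1],[0,-1.75,-0.96,0,1],[0,-1.75,-0.96,0,1]]
  ]
}}

```text
time: 12.52
tool_pos: [0.5887, 0.0786, 0.2307]
ee_rot: [-0.328, 1.57, 1.524]
force: [-2.3, 0.8, -1.5]
width: 0.0097
```

```bash
python3 st.py
```

```text
t 12.525 pos [0.5887 0.0786 0.2307] zyaw 106.12 F [-2.31  0.79 -1.48] T [0.339 0.245 0.013] w 0.0097 j [ 0.04  0.05  1.84  0.    1.26 -1.81]
F along rod -2.42 across 0.26 pos along 556.93 across 206.27
rod dir in tool [-0.    -0.876 -0.482]
```

{"op": "send_rows", "data": {
  "moves": [
    [[0,-1.75,-0.96,0,1],[0,-1.75,-0.96,0,1],[0,-1.75,-0.96,0,1]]
  ]
}}

```text
time: 12.9
tool_pos: [0.5945, 0.0772, 0.2307]
ee_rot: [-0.32, 1.57, 1.532]
force: [-2.5, 2.1, -1.6]
width: 0.0097
```

```bash
python3 st.py
```

```text
t 12.9 pos [0.5945 0.0772 0.2307] zyaw 106.11 F [-2.55  2.14 -1.57] T [0.534 0.303 0.026] w 0.0097 j [ 0.04  0.06  1.82  0.    1.26 -1.81]
F along rod -2.95 across 1.52 pos along 562.94 across 206.22
rod dir in tool [-0.    -0.876 -0.482]
```

{"op": "send_rows", "data": {
  "moves": [
    [[0,-1.0,-0.3,0,1],[0,-0.88,-0.47,0,1],[0,-0.88,-0.47,0,1]]
  ]
}}

```text
time: 13.28
tool_pos: [0.5974, 0.0767, 0.2307]
ee_rot: [1.455, 1.571, -2.977]
force: [-2.4, 1.7, -1.1]
width: 0.0096
```

{"op": "send_rows", "data": {
  "moves": [
    [[0,-0.88,-0.48,0,1],[0,-0.88,-0.48,0,1],[0,-0.88,-0.48,0,1]]
  ]
}}

```text
time: 13.65
tool_pos: [0.6003, 0.076, 0.2307]
ee_rot: [1.484, 1.571, -2.947]
force: [-2.4, 0.5, -1.9]
width: 0.0095
```

```bash
python3 st.py
```

```text
t 13.65 pos [0.6003 0.076  0.2307] zyaw 106.12 F [-2.38  0.46 -1.91] T [0.366 0.211 0.036] w 0.0095 j [ 0.04  0.07  1.81 -0.    1.26 -1.81]
F along rod -2.42 across -0.08 pos along 568.87 across 206.32
rod dir in tool [-0.    -0.876 -0.482]
```

{"op": "send_rows", "data": {
  "moves": [
    [[0,-0.88,-0.48,0,1],[0,-0.88,-0.48,0,1],[0,-0.88,-0.48,0,1]]
  ]
}}

```text
time: 14.02
tool_pos: [0.6033, 0.0753, 0.2307]
ee_rot: [1.928, 1.571, -2.503]
force: [-2.1, 1.4, -1.8]
width: 0.0101
```

```bash
python3 st.py
```

```text
t 14.025 pos [0.6033 0.0753 0.2307] zyaw 106.12 F [-2.14  1.36 -1.77] T [ 0.333  0.214 -0.004] w 0.0101 j [ 0.04  0.08  1.81 -0.    1.26 -1.82]
F along rod -2.38 across 0.85 pos along 571.91 across 206.31
rod dir in tool [-0.    -0.876 -0.482]
```

{"op": "send_rows", "data": {
  "moves": [
    [[0,-0.88,-0.48,0,1],[0,-0.88,-0.48,0,1],[0,-0.88,-0.48,0,1]]
  ]
}}

```text
time: 14.4
tool_pos: [0.6062, 0.0747, 0.2307]
ee_rot: [2.036, 1.571, -2.395]
force: [-2.1, 0.9, -1.7]
width: 0.0099
```

```bash
python3 st.py
```

```text
t 14.4 pos [0.6062 0.0747 0.2307] zyaw 106.12 F [-2.07  0.87 -1.72] T [0.269 0.241 0.012] w 0.0099 j [ 0.03  0.08  1.8  -0.    1.26 -1.82]
F along rod -2.21 across 0.39 pos along 574.92 across 206.3
rod dir in tool [-0.    -0.876 -0.482]
```

{"op": "send_rows", "data": {
  "moves": [
    [[0,-0.88,-0.48,0,1],[0,-0.88,-0.48,0,1],[0,-0.88,-0.48,0,1]]
  ]
}}

```text
time: 14.78
tool_pos: [0.6092, 0.074, 0.2307]
ee_rot: [2.169, 1.571, -2.262]
force: [-2.0, 0.7, -3.1]
width: 0.0096
```

{"op": "send_rows", "data": {
  "moves": [
    [[0,-0.88,-0.48,0,1],[0,-0.88,-0.48,0,1]]
  ]
}}

```text
time: 15.02
tool_pos: [0.6111, 0.0736, 0.2307]
ee_rot: [2.235, 1.571, -2.196]
force: [-1.6, 0.6, -2.7]
width: 0.0099
```

```bash
python3 st.py
```

```text
t 15.025 pos [0.6111 0.0736 0.2307] zyaw 106.12 F [-1.58  0.59 -2.74] T [0.212 0.283 0.029] w 0.0099 j [ 0.03  0.09  1.79 -0.    1.26 -1.82]
F along rod -1.67 across 0.23 pos along 579.95 across 206.31
rod dir in tool [-0.    -0.876 -0.482]
```

{"op": "send_rows", "data": {
  "moves": [
    [[0,-0.88,-0.48,0,1],[0,-0.88,-0.48,0,1]]
  ]
}}

```text
time: 15.28
tool_pos: [0.6131, 0.0731, 0.2307]
ee_rot: [1.881, 1.571, -2.55]
force: [-1.0, -0.1, -3.3]
width: 0.0098
```

{"op": "send_rows", "data": {
  "moves": [
    [[0,-0.88,-0.48,0,1],[0,-0.88,-0.48,0,1]]
  ]
}}

```text
time: 15.52
tool_pos: [0.615, 0.0727, 0.2307]
ee_rot: [1.959, 1.571, -2.472]
force: [-2.5, -0.5, -2.8]
width: 0.01
```

```bash
python3 st.py
```

```text
t 15.525 pos [0.615  0.0727 0.2307] zyaw 106.12 F [-2.53 -0.47 -2.83] T [0.174 0.273 0.032] w 0.01 j [ 0.03  0.1   1.78 -0.    1.26 -1.82]
F along rod -2.36 across -1.02 pos along 583.94 across 206.33
rod dir in tool [-0.    -0.876 -0.482]
```

{"op": "send_rows", "data": {
  "moves": [
    [[0,-0.88,-0.5,0,1],[0,-0.88,-0.5,0,1]]
  ]
}}

```text
time: 15.78
tool_pos: [0.617, 0.0723, 0.2308]
ee_rot: [2.799, 1.571, -1.632]
force: [-2.3, -0.2, -1.9]
width: 0.0101
```

```bash
python3 st.py
```

```text
t 15.775 pos [0.617  0.0723 0.2308] zyaw 106.12 F [-2.3  -0.24 -1.92] T [0.201 0.333 0.032] w 0.0101 j [ 0.03  0.11  1.77 -0.    1.26 -1.82]
F along rod -2.19 across -0.74 pos along 585.99 across 206.33
rod dir in tool [ 0.    -0.876 -0.482]
```

{"op": "send_rows", "data": {
  "moves": [
    [[0,-0.88,-0.5,0,1]]
  ]
}}

```text
time: 15.9
tool_pos: [0.618, 0.072, 0.2307]
ee_rot: [1.549, 1.571, -2.883]
force: [-1.8, 0.1, -2.6]
width: 0.0095
```

```bash
python3 st.py;  python3 - <<'E'
from h import *
for n in('side',):
    c=cap(n); save(c,n+'7.png',(240,110,400,260),4)
E
```

```text
t 15.9 pos [0.618  0.072  0.2307] zyaw 106.11 F [-1.83  0.11 -2.64] T [ 0.146  0.282 -0.002] w 0.0095 j [ 0.03  0.11  1.77 -0.    1.26 -1.82]
F along rod -1.81 across -0.3 pos along 586.99 across 206.29
rod dir in tool [-0.    -0.876 -0.482]
```

View pics/side7.png

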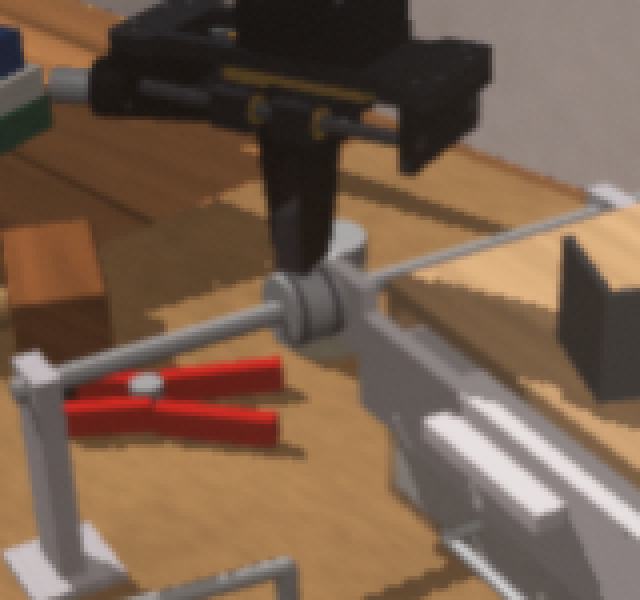

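The collar is travelling with the gripper and sits against the lug at about (345,300). The tray is nearly in, with no buffer felt yet, so I'll keep going in small steps.

{"op": "send_rows", "data": {
  "moves": [
    [[0,-0.88,-0.48,0,1],[0,-0.88,-0.48,0,1]]
  ]
}}

```text
time: 16.2
tool_pos: [0.6196, 0.0717, 0.2307]
ee_rot: [1.187, 1.569, 3.039]
force: [-4.6, 0.1, -1.2]
width: 0.0096
```

```bash
python3 st.py
```

```text
t 16.2 pos [0.6196 0.0717 0.2307] zyaw 106.12 F [-4.58  0.06 -1.2 ] T [0.136 0.762 0.033] w 0.0096 j [ 0.03  0.11  1.77  0.    1.26 -1.82]
F along rod -4.48 across -0.95 pos along 588.64 across 206.33
rod dir in tool [-0.001 -0.876 -0.482]
```

{"op": "send_rows", "data": {
  "moves": [
    [[0,-0.88,-0.48,0,1],[0,0,0,0,1]]
  ]
}}

```text
time: 16.45
tool_pos: [0.6203, 0.0715, 0.2307]
ee_rot: [1.201, 1.569, 3.053]
force: [-6.0, 1.4, -0.8]
width: 0.01
```

```bash
python3 st.py
```

```text
t 16.45 pos [0.6203 0.0715 0.2307] zyaw 106.12 F [-6.03  1.4  -0.82] T [0.213 0.955 0.024] w 0.01 j [ 0.03  0.11  1.77  0.    1.26 -1.82]
F along rod -6.19 across 0.04 pos along 589.35 across 206.34
rod dir in tool [-0.002 -0.876 -0.482]
```

The buffer starts at about 588 mm. I'll take small steps towards a total push of about 12 N, which is 10 N on the buffer plus about 2 N of friction.

{"op": "send_rows", "data": {
  "moves": [
    [[0,-0.7,-0.39,0,1],[0,0,0,0,1]]
  ]
}}

```text
time: 16.7
tool_pos: [0.6208, 0.0714, 0.2307]
ee_rot: [1.169, 1.568, 3.021]
force: [-7.8, -0.2, 0.3]
width: 0.01
```

```bash
python3 st.py
```

```text
t 16.7 pos [0.6208 0.0714 0.2307] zyaw 106.12 F [-7.81 -0.16  0.29] T [0.222 1.191 0.003] w 0.01 j [ 0.03  0.12  1.76  0.    1.26 -1.82]
F along rod -7.58 across -1.87 pos along 589.81 across 206.34
rod dir in tool [-0.003 -0.876 -0.482]
```

{"op": "send_rows", "data": {
  "moves": [
    [[0,-0.5,-0.28,0,1],[0,0,0,0,1]]
  ]
}}

```text
time: 16.95
tool_pos: [0.6211, 0.0714, 0.2307]
ee_rot: [1.173, 1.567, 3.026]
force: [-7.1, 1.4, 0.2]
width: 0.0099
```

```bash
python3 st.py
```

```text
t 16.95 pos [0.6211 0.0714 0.2307] zyaw 106.12 F [-7.11  1.36  0.17] T [0.266 1.32  0.049] w 0.0099 j [ 0.03  0.12  1.76  0.    1.27 -1.82]
F along rod -7.23 across -0.24 pos along 590.11 across 206.37
rod dir in tool [-0.004 -0.876 -0.482]
```

{"op": "send_rows", "data": {
  "moves": [
    [[0,-0.7,-0.39,0,1],[0,0,0,0,1],[0,0,0,0,1]]
  ]
}}

```text
time: 17.32
tool_pos: [0.6216, 0.0713, 0.2307]
ee_rot: [1.172, 1.566, 3.024]
force: [-9.4, 0.5, 2.1]
width: 0.0104
```

```bash
python3 st.py
```

```text
t 17.325 pos [0.6216 0.0713 0.2307] zyaw 106.13 F [-9.41  0.46  2.14] T [ 0.288  1.582 -0.006] w 0.0104 j [ 0.03  0.12  1.76  0.    1.27 -1.82]
F along rod -9.28 across -1.63 pos along 590.62 across 206.38
rod dir in tool [-0.005 -0.876 -0.482]
```

{"op": "send_rows", "data": {
  "moves": [
    [[0,-0.6,-0.33,0,1],[0,0,0,0,1],[0,0,0,0,1]]
  ]
}}

```text
time: 17.7
tool_pos: [0.622, 0.0712, 0.2307]
ee_rot: [1.168, 1.565, 3.02]
force: [-10.5, 0.9, 1.6]
width: 0.0097
```

```bash
python3 st.py
```

```text
t 17.7 pos [0.622  0.0712 0.2307] zyaw 106.13 F [-10.46   0.91   1.6 ] T [0.383 1.773 0.054] w 0.0097 j [ 0.03  0.12  1.76  0.    1.27 -1.82]
F along rod -10.4 across -1.41 pos along 591.03 across 206.41
rod dir in tool [-0.006 -0.876 -0.482]
```

Force is 10.4 N along the rod, with about 8.5–9.4 N on the buffer. I'll take one more small step, then start turning clockwise, checking the push before the screw bites.

{"op": "send_rows", "data": {
  "moves": [
    [[0,-0.5,-0.28,0,1],[0,0,0,0,1],[0,0,0,4,1],[0,0,0,5,1],[0,0,0,5,1],[0,0,0,5,1],[0,0,0,0,1],[0,0,0,0,1]]
  ]
}}

```text
time: 18.7
tool_pos: [0.6223, 0.071, 0.2307]
ee_rot: [1.548, 1.564, 3.068]
force: [-11.4, 1.0, 1.9]
width: 0.01
```

```bash
python3 st.py
```

```text
t 18.7 pos [0.6223 0.071  0.2307] zyaw 87.11 F [-11.37   1.02   1.91] T [ 0.272  1.909 -0.101] w 0.01 j [ 0.03  0.12  1.76  0.    1.27 -1.49]
F along rod -11.32 across -1.51 pos along 591.43 across 206.23
rod dir in tool [-0.006 -0.985 -0.171]
```

{"op": "send_rows", "data": {
  "moves": [
    [[0,0,0,5,1],[0,0,0,5,1],[0,0,0,5,1],[0,0,0,5,1],[0,0,0,5,1],[0,0,0,5,1],[0,0,0,5,1],[0,0,0,4,1],[0,0,0,0,1]]
  ]
}}

```text
time: 19.82
tool_pos: [0.6222, 0.0707, 0.2308]
ee_rot: [2.349, 1.564, -3.095]
force: [-11.0, -0.5, 3.2]
width: 0.0098
```

```bash
python3 st.py
```

```text
t 19.825 pos [0.6222 0.0707 0.2308] zyaw 48.1 F [-10.96  -0.5    3.17] T [-0.038  2.074 -0.102] w 0.0098 j [ 0.03  0.12  1.76 -0.    1.27 -0.81]
F along rod -10.59 across -2.9 pos along 591.42 across 205.92
rod dir in tool [-0.007 -0.873  0.488]
```

{"op": "send_rows", "data": {
  "moves": [
    [[0,0,0,2,1],[0,0,0,1,1]]
  ]
}}

```text
time: 20.08
tool_pos: [0.6222, 0.0707, 0.2307]
ee_rot: [2.417, 1.564, -3.079]
force: [-12.0, -0.7, 2.4]
width: 0.0093
```

```bash
python3 st.py
```

```text
t 20.075 pos [0.6222 0.0707 0.2307] zyaw 45.12 F [-11.95  -0.65   2.45] T [-0.048  2.039  0.19 ] w 0.0093 j [ 0.03  0.12  1.76 -0.    1.27 -0.76]
F along rod -11.51 across -3.27 pos along 591.41 across 205.93
rod dir in tool [-0.007 -0.847  0.532]
```

{"op": "send_rows", "data": {
  "moves": [
    [[0,0,0,2,1],[0,0,0,0,1]]
  ]
}}

```text
time: 20.32
tool_pos: [0.6222, 0.0706, 0.2308]
ee_rot: [2.45, 1.564, -3.08]
force: [-12.1, 0.2, 2.8]
width: 0.0101
```

```bash
python3 st.py
```

```text
t 20.325 pos [0.6222 0.0706 0.2308] zyaw 43.13 F [-12.14   0.2    2.82] T [-0.056  2.111  0.049] w 0.0101 j [ 0.03  0.12  1.76 -0.    1.27 -0.73]
F along rod -11.89 across -2.48 pos along 591.42 across 205.89
rod dir in tool [-0.007 -0.828  0.561]
```

The screw is back at its stop, with jaw yaw 43.1°, i.e. about 0 rad. I'll unload the arm gently, which also shows whether the clamp holds, then open.

{"op": "send_rows", "data": {
  "moves": [
    [[0,0.75,-0.5,0,1],[0,0.75,-0.5,0,1],[0,0,0,0,1]]
  ]
}}

```text
time: 20.7
tool_pos: [0.6216, 0.0708, 0.2308]
ee_rot: [2.715, 1.568, -2.815]
force: [-6.9, -0.9, 0.4]
width: 0.0098
```

```bash
python3 st.py
```

```text
t 20.7 pos [0.6216 0.0708 0.2308] zyaw 43.13 F [-6.93 -0.92  0.36] T [-0.163  1.156  0.044] w 0.0098 j [ 0.03  0.12  1.76 -0.    1.26 -0.72]
F along rod -6.56 across -2.42 pos along 590.8 across 205.89
rod dir in tool [-0.002 -0.828  0.561]
```

{"op": "send_rows", "data": {
  "moves": [
    [[0,0.75,-0.5,0,1],[0,0.75,-0.6,0,1],[0,0,0,0,1]]
  ]
}}

```text
time: 21.08
tool_pos: [0.621, 0.0709, 0.2308]
ee_rot: [-1.562, 1.569, -0.809]
force: [-0.6, -2.4, -3.3]
width: 0.0098
```

```bash
python3 st.py
```

```text
t 21.075 pos [0.621  0.0709 0.2308] zyaw 43.12 F [-0.56 -2.39 -3.33] T [-0.634  0.169  0.11 ] w 0.0098 j [ 0.03  0.11  1.77 -0.    1.26 -0.72]
F along rod -0.02 across -2.45 pos along 590.13 across 205.85
rod dir in tool [ 0.001 -0.827  0.562]
```

The along-rod force drops to zero with the collar staying put, so the clamp holds. Opening and lifting off.

{"op": "send_rows", "data": {
  "moves": [
    [[0,0,0,0,0.8],[0,0,0,0,0.7],[0,0,0,0,0.6],[0,0,0,0,0.6],[-10,0,0,0,0.6],[-20,0,0,0,0.6],[-30,0,0,0,0.6],[-30,0,0,0,0.6],[0,0,0,0,0.6]]
  ]
}}

```text
time: 22.2
tool_pos: [0.6221, 0.0715, 0.3262]
ee_rot: [-0.717, 1.562, 0.036]
force: [0.1, 0.2, 0.1]
width: 0.0377
```

```bash
python3 st.py; python3 - <<'E'
from h import *
for n in('side',):
    c=cap(n); save(c,n+'8.png',(240,110,400,260),4)
E
```

```text
t 22.2 pos [0.6221 0.0715 0.3262] zyaw 43.12 F [0.12 0.19 0.13] T [ 0.009 -0.197 -0.027] w 0.0377 j [ 0.03  0.05  1.67  0.    1.41 -0.72]
F along rod 0.08 across 0.21 pos along 591.14 across 206.69
rod dir in tool [ 0.008 -0.827  0.562]
```

View pics/side8.png

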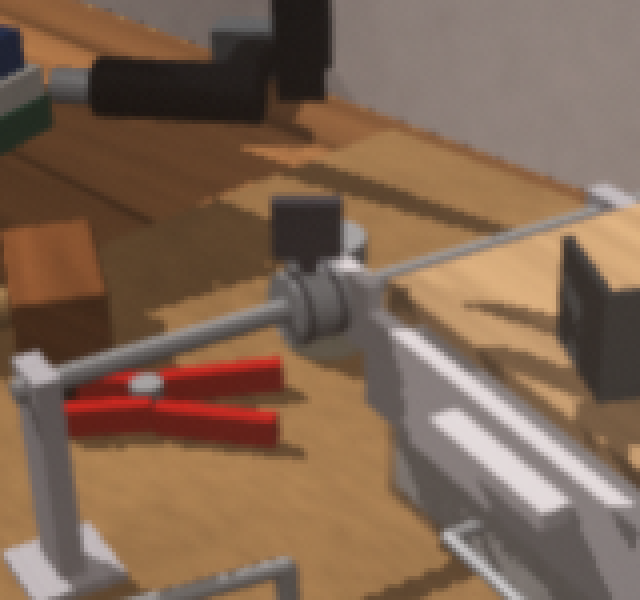

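The wing stands free at about (307,230), and the collar is against the lug at about (345,300). I'll retreat and check from the top camera.

{"op": "send_rows", "data": {
  "moves": [
    [[-10,0,0,0,0.6],[0,-12,-45,0,0.6],[0,-12,-45,0,0.6],[0,-12,-45,0,0.6],[0,-12,-45,0,0.6],[0,-12,-45,0,0.6],[0,-12,-45,0,0.6],[0,-12,-45,0,0.6],[0,-12,-45,0,0.6],[0,-12,-45,0,0.6],[0,-12,-45,0,0.6],[0,0,0,0,0.6]]
  ]
}}

```text
time: 23.75
tool_pos: [0.3726, -0.3254, 0.3299]
ee_rot: [1.692, 1.569, 2.44]
force: [-0.1, 1.0, -0.1]
width: 0.038
```

```bash
python3 st.py; python3 - <<'E'
from meas import *
c=cap('top'); save(c,'top9.png',None,1.25)
uv=np.array([(u,v) for v in range(160,240) for u in range(285,350)])
C=cloud(c,uv); m=(C[:,2]>0.183)&(C[:,2]<0.2)&(C[:,0]<.67)&(C[:,1]>.03); w=C[m][:,:2]
print(m.sum(),w.mean(0),cv2.minAreaRect((w*1000).astype(np.float32)))
d=np.array([0.97546,-0.22016]); r=np.array(cv2.minAreaRect((w*1000).astype(np.float32))[0]); print('moved',(r-[532.6,89.8])@d)
E
```

```text
t 23.75 pos [ 0.3726 -0.3254  0.3299] zyaw 42.85 F [-0.14  1.02 -0.09] T [ 0.056 -0.12   0.009] w 0.038 j [-0.83 -0.25  1.94 -0.    1.45 -1.57]
F along rod -0.36 across 0.96 pos along 435.07 across -235.37
rod dir in tool [-0.002 -0.825  0.565]
89 [0.62017059 0.06955194] ((620.41943359375, 69.84784698486328), (10.338388442993164, 35.7019157409668), 43.35151290893555)
moved 90.05701070117185
```

View pics/top9.png

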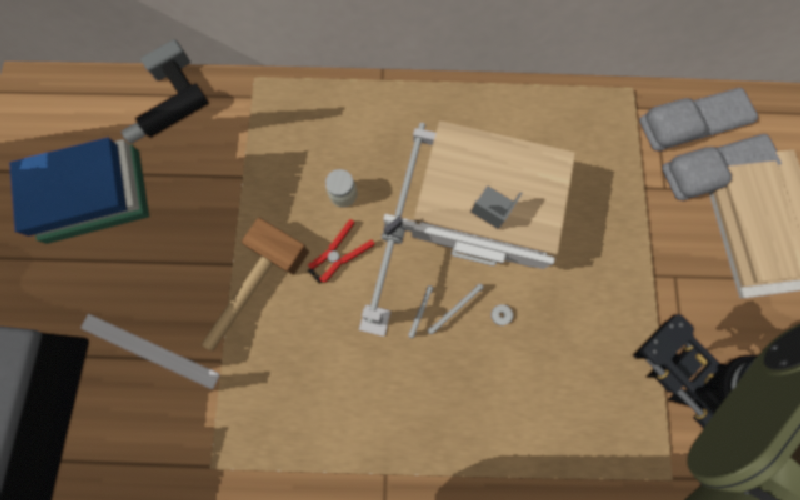

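The blade now stands 0.59 rad clockwise of the rod, so the screw is at about 0.01. The collar is against the lug at about (393,230), having moved 90 mm. Every bystander is at the same pixels as in the first picture. Handing in.

```bash
python3 -c "
from plant import env
print(env.job_done())"
```

```text
the job is handed in; nothing more can be done
None
```

The tray should now be held snug by its collar, pressing on the buffer with about 9–9.7 N. I handed the job in at about 24 s on the robot clock.

I gripped the wing, unscrewed it to about 1.1 rad, and slid the collar about 90 mm along the rod. It met the lug and pushed the tray in until the buffer was felt. Holding about 11–12 N of total push, which includes about 2 N of friction, I tightened the screw back to about 0.01 rad, let go and backed off.

**Last checks:**
- **Clamp:** When I eased the arm back, the force along the rod fell to zero. The collar stayed where it was against the lug, so the clamp holds.
- **Collar position:** The top camera measured 90.1 mm of travel, which matches the unloaded tool reading of 90.1 mm.
- **Screw:** The blade stands 0.59 rad clockwise of the rod, which is tight.
- **Other things:** By eye, nothing else in the top picture has moved.
- **Where the checks disagreed:** One rough estimate from position gave the buffer push as about 8 N, against 9–9.7 N from the force readings. The force readings also scattered by up to about 1 N. The highest push I read along the rod was 11.9 N, so the readings stayed well below 20 N.

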